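Blank reading on a bench photometer

ROBOT

A 6-joint arm with a two-finger parallel gripper is mounted at the origin on the work surface. World frame = base frame: x ahead of the robot, y to its left, z up, the work surface at z = 0. Lengths are in m, angles in rad, forces in N, time in s.
With the tool pointing down it reaches from about 0.25 to 0.725 m from the base axis. Payload 4 kg.
Tool frame: the origin (TCP) lies at the very end of the fingers, on their centre line; the grasp point (between the pads) lies 19 mm behind it (hold_point_z is the distance from the TCP to the grasp point, in m); z points along the fingers, y is the line along which they close (so a half turn about z gives the same grasp; the last joint's range is limited). The gripper opens to 85 mm and grips with 20 to 120 N. Pads are 22 mm wide; open, the fingers measure 114 mm over their backs; the gripper's body (76 mm by 85 mm) begins 54 mm behind the grasp point. The pads swing forward as they close: fully open they stand 13 mm farther back than shut.
Start: joints at [-1.192, 0.241, 0.005, 1.335, 0, 1.571], TCP at [0.185, -0.465, 0.231] pointing down, gripper open.
Joint ranges: [-2.72, 2.72], [-1.05, 1.87], [-1.09, 1.28], [-1.99, 2.15], [-1.42, 1.44], [-3.14, 3.14]. Speed limits (rad/s): [2.79, 2.79, 3.14, 3.14, 3.14, 3.14].

INTERFACE

Orientations are given as a 3x3 rotation matrix whose columns are the frame's x, y, z axes.
In Python, from rig import observe, snapshot, camera_params, sign_off, hold_point_z gives the robot as it stands. The module is installed in compiled form; this text tells all that it offers.
- The arm moves only by the tool apply_moves, never from a script. Its arguments are lists of equal length, an entry for each row: "dp": the shift along the tool's x, y, z in m, a list of three; "dr": the turn, a rotation vector about the tool's x, y, z in rad, a list of three; "gripper": the opening, from 0 (shut) to 1 (fully open). In form: {"dp": [[dx, dy, dz], ...], "dr": [[ax, ay, az], ...], "gripper": [gripper, ...]}. A call has 1 to 8 rows; each row shifts and turns the commanded pose from where the row before left it, along the tool's axes as they then stand; what a row does not reach is not made up. A row lasts 1/10 s, in which the tool goes at most 50 mm and 8.59 degrees, less where a joint would pass 70% of its speed; a pose out of reach is approached as far as the arm can. A call with a gripper value outside its range is refused whole. The fingers move at their own pace and stop on an object; "newtons" is the grip in N (left out, the last holds). Time passes only in rows, so rows that do not move let the fingers close. It gives the time, the measured TCP pose, the force, the opening and the grip force at its end, in the units of the state.
- observe(): the state, without advancing time (a new reading comes with each control period).
- snapshot(name): name is "scene" or "top" or "wrist"; returns the picture (384x512x3 uint8, blue, green, red); there is no depth.
- camera_params(name): a dict with "intrinsics" (3x3 intrinsics, pixels), "R" (3x3) and "t" (3): a world point X has camera coordinates R X + t; the wrist camera has in their place "hand_eye" (4x4, takes a point from camera to tool coordinates, whose origin is the TCP and whose axes are the flange's). Camera axes: x right, y down, z forward; pixel columns grow to the right and rows downward; lengths in m; the calibration is good to about 2 mm. A picture is of the moment at which its call begins: read the wrist's pose just before it. camera_params takes no time and is no camera call.
- sign_off(): hands the job in; it is judged then, once.
The state is a dict: "time": time; "joint_positions": joint angles; "dq": joint speeds; "tau": joint torques, N m; "position": TCP position; "orientation": TCP orientation; "ft_force": force on the tool from outside, world axes, zero at the start; "ft_torque": the same for the moment, N m; "width": finger opening in m; "grasp_force": force on a finger pad.
Only numpy, scipy, OpenCV 4.12 (cv2) and the standard library are available. Lean on these libraries where they do the work, as an engineer would, in place of code of your own. Each camera call takes 0.05 s, during which the arm holds its last target. There are 200 camera calls.

TASK

Take a blank reading on the photometer with a fingertip: push its open lid gently shut over the cuvette, then tap the blue zero key, the green read key and the white print key in that order, one at a time, each pressed lightly until it registers and let spring back before the next. Press no other key (yellow mode, red stop), keep the lid shut, and grasp, lift or shift nothing: the cuvette, the vial on the deck and the things on the bench stay where they are.

Things in the scene. Friction and masses are not known exactly. Their poses are not given: they have to be found in the camera images.
- photometer: White bench photometer, fixed, 290 mm deep (x), 340 wide (y), flat deck 115 mm above the bench. Origin: centre of its underside; x to its back, y to its left seen from its key side (the robot's). Five keys in a row along the front of the deck, from left: yellow, blue, red, green, white, 58 mm apart. Dark grey lid at the left behind them; tilted display (top 155 mm above the bench) at the right.
- lid (a joint): Angle of the dark grey lid, rad: 0 = shut (level on the deck), grows as it opens; 0.72 to 0.98 at the start, end stop 1.7. Friction hinge: it stays where left above about 0.7 rad and sinks shut by its weight below about 0.55 rad, within about 2 s. 1 to 2 N square to its face, halfway along, moves it; pushed straight down near the hinge while steep, it can jam. It closes on a firm foam seal.
- lid_hinge (a point): Point on the lid's hinge line, at the middle of its width, 118 mm above the bench, at the photometer's own x = +70 mm, y = +85 mm. The hinge line runs along the photometer's y; the shut lid reaches from here 128 mm towards the front (-x), is 120 mm wide and 12 mm thick, its underside in the hinge plane, so its top is 130 mm above the bench when shut.
- lid_front (a point): Middle of the lid's front upper edge, the free end far from the hinge (it moves with the lid); 128 mm along the lid from the hinge line. A green lip 8 mm long and 50 mm wide sticks out before it.
- cuvette: Clear plastic cuvette, loose, 12.5 mm square, 45 mm tall, standing in the 15 mm square well of the cell holder inside the compartment; its top lies 8 mm below the deck. Origin: centre of its underside.
- vial: Small amber glass vial with a white cap, loose, 24 mm across, 46 mm tall, standing on the photometer's deck behind the lid's hinge. Origin: centre of its underside.
- mode_top (a point): Centre of the top of the yellow mode key, 24 mm (x) by 28 mm (y), flat; at rest 124 mm above the bench, 9 mm above the deck; photometer's own x = -100 mm, y = +116 mm.
- mode_key (a joint): How far the yellow mode key is pressed straight down, m: 0 at rest, 0.005 fully down; it registers past 0.003 and springs back by itself. Spring: about 1.5 N to start, 5 N fully down.
- zero_top (a point): Centre of the top of the blue zero key, 24 mm (x) by 28 mm (y), flat; at rest 124 mm above the bench, 9 mm above the deck; photometer's own x = -100 mm, y = +58 mm.
- zero_key (a joint): How far the blue zero key is pressed straight down, m: 0 at rest, 0.005 fully down; it registers past 0.003 and springs back by itself. Spring: about 1.5 N to start, 5 N fully down.
- stop_top (a point): Centre of the top of the red stop key, 24 mm (x) by 28 mm (y), flat; at rest 124 mm above the bench, 9 mm above the deck; photometer's own x = -100 mm, y = 0 mm.
- stop_key (a joint): How far the red stop key is pressed straight down, m: 0 at rest, 0.005 fully down; it registers past 0.003 and springs back by itself. Spring: about 1.5 N to start, 5 N fully down.
- read_top (a point): Centre of the top of the green read key, 24 mm (x) by 28 mm (y), flat; at rest 124 mm above the bench, 9 mm above the deck; photometer's own x = -100 mm, y = -58 mm.
- read_key (a joint): How far the green read key is pressed straight down, m: 0 at rest, 0.005 fully down; it registers past 0.003 and springs back by itself. Spring: about 1.5 N to start, 5 N fully down.
- print_top (a point): Centre of the top of the white print key, 24 mm (x) by 28 mm (y), flat; at rest 124 mm above the bench, 9 mm above the deck; photometer's own x = -100 mm, y = -116 mm.
- print_key (a joint): How far the white print key is pressed straight down, m: 0 at rest, 0.005 fully down; it registers past 0.003 and springs back by itself. Spring: about 1.5 N to start, 5 N fully down.
- beaker: empty clear glass beaker, 70 mm across, 95 mm tall, loose, on the bench beside the photometer. Origin: centre of its underside.
- reagent: amber glass reagent bottle with a blue cap, 68 mm across, 125 mm tall, loose, on the bench beside the photometer. Origin: centre of its underside.
- jar: white plastic jar with a red lid, 72 mm across, 85 mm tall, loose, on the bench beside the photometer. Origin: centre of its underside.
- rack: blue plastic cuvette rack, 75 x 110 mm, 30 mm tall, with three clear cuvettes fixed in it that rise to 51 mm, loose, on the bench beside the photometer. Origin: centre of its underside.

How it is judged:
On the way, in this order (a step that is already met when the one before it is completed fails the run):
1. the lid is shut (value of joint lid below 0.05 rad), for 0.1 s.
2. the blue zero key is pressed past 3 mm with the lid shut (value of joint zero_key above 0.003 m and value of joint lid below 0.05 rad), for 0.04 s.
3. the blue zero key has sprung back (value of joint zero_key below 0.001 m and value of joint lid below 0.05 rad), for 0.05 s.
4. the green read key is pressed past 3 mm with the lid shut (value of joint read_key above 0.003 m and value of joint lid below 0.05 rad), for 0.04 s.
5. the green read key has sprung back (value of joint read_key below 0.001 m and value of joint lid below 0.05 rad), for 0.05 s.
6. the white print key is pressed past 3 mm with the lid shut (value of joint print_key above 0.003 m and value of joint lid below 0.05 rad), for 0.04 s.
7. the white print key has sprung back (value of joint print_key below 0.001 m and value of joint lid below 0.05 rad), for 0.05 s.
At the end, for the whole second after the job is handed in: The lid is shut (within 0.05 rad), all five keys are up (within 1 mm), the cuvette still stands in its well (within 8 mm), the vial has stayed within 15 mm and the other things within 20 mm of where they started (all of step 7 and value of joint each of mode_key, zero_key, stop_key, read_key below 0.001 m and distance of cuvette from where it was at the start of the episode below 0.008 m and distance of vial from where it was at the start of the episode below 0.015 m and distance of each of beaker, reagent, jar, rack from where it was at the start of the episode below 0.02 m); the robot touches nothing.
It fails at once if the yellow mode or red stop key is pressed (value of joint any of mode_key, stop_key above 0.0025 m).
It fails at once if a key is pressed while the lid is still open, or two keys are down at once ((value of joint lid above 0.1 rad and value of joint any of zero_key, read_key, print_key above 0.003 m) or value of joint each of zero_key, read_key above 0.003 m or value of joint each of zero_key, print_key above 0.003 m or value of joint each of read_key, print_key above 0.003 m).
It fails at once if the photometer, its lid or a key is pushed harder than 25 N (contact force between any of the fingers, the arm and photometer above 25 N).
It fails at once if the lid is lifted open further or slammed (over 8 rad/s), or the cuvette is moved by more than 8 mm or tipped (value of joint lid above 1.3 rad or distance of cuvette from where it was at the start of the episode above 0.008 m or angle between cuvette's own z axis and vertical above 0.3 rad or velocity of joint lid below -8 rad/s).
It fails at once if the vial on the deck is shifted by more than 15 mm, another thing by more than 20 mm, or one is tipped or gripped (over 6 N) (distance of vial from where it was at the start of the episode above 0.015 m or angle between any of vial, beaker, reagent, jar, rack's own z axis and vertical above 0.35 rad or distance of any of beaker, reagent, jar, rack from where it was at the start of the episode above 0.02 m or contact force between the fingers and cuvette above 6 N or contact force between the fingers and vial above 6 N or contact force between the fingers and beaker above 6 N or contact force between the fingers and reagent above 6 N or contact force between the fingers and jar above 6 N or contact force between the fingers and rack above 6 N).
It also fails if it takes over 51 s, if anything falls off the work surface, if the arm or the gripper's body presses on something with over 40 N, if the wrist force passes 120 N, or if a joint passes its speed limit or range.

## Working session

There is one attempt and no reset: what is moved stays moved. The work goes in short steps, Python scripts to look and compute and a tool call to move; the robot and the scene stay as the last step left them, time stands still between calls to the robot, and variables do not carry over. Pictures are saved under pics/ and viewed, at most 10 in all, crops included, and the job is handed in when it is done.

Besides the shell and the picture viewer there is one more tool, called by a JSON object that holds its "method" and its "body", one argument or row to a line. apply_moves: Moves the arm, as the interface text tells. Its arguments: {"type":"object","properties":{"dp":{"type":"array","items":{"type":"array","items":{"type":"number"}}},"dr":{"type":"array","items":{"type":"array","items":{"type":"number"}}},"gripper":{"type":"array","items":{"type":"number"}},"newtons":{"type":"number"}},"required":["dp","dr","gripper"]}

```bash
mkdir -p pics; python3 - <<'E'
from rig import *
import cv2,numpy as np
np.set_printoptions(precision=4,suppress=True)
o=observe();print(o['time'],o['position'],o['orientation'],o['width'],hold_point_z)
for n in("scene","top"):
    p=camera_params(n);print(n,p)
    cv2.imwrite(f'pics/{n}.png',snapshot(n))
a=cv2.imread('pics/scene.png');b=cv2.imread('pics/top.png')
E
```

```text
0.0 [ 0.1847 -0.464   0.2304] [[ 0.9291  0.3698 -0.0008]
 [ 0.3698 -0.9291  0.0019]
 [ 0.     -0.0021 -1.    ]] 0.08567160376132063 0.0187
scene {'intrinsics': array([[424.6216,   0.    , 257.1232],
       [  0.    , 424.6216, 186.855 ],
       [  0.    ,   0.    ,   1.    ]]), 'R': array([[-0.5156,  0.8568, -0.0054],
       [ 0.4986,  0.2949, -0.8151],
       [-0.6968, -0.4229, -0.5793]]), 't': array([ 0.2694, -0.1969,  1.8949])}
top {'intrinsics': array([[499.3047,   0.    , 263.8009],
       [  0.    , 499.3047, 183.9525],
       [  0.    ,   0.    ,   1.    ]]), 'R': array([[ 0.0285, -0.9996, -0.0053],
       [-0.9906, -0.0275, -0.1339],
       [ 0.1337,  0.009 , -0.991 ]]), 't': array([-0.0087,  0.553 ,  1.7437])}
```

View pics/scene.png

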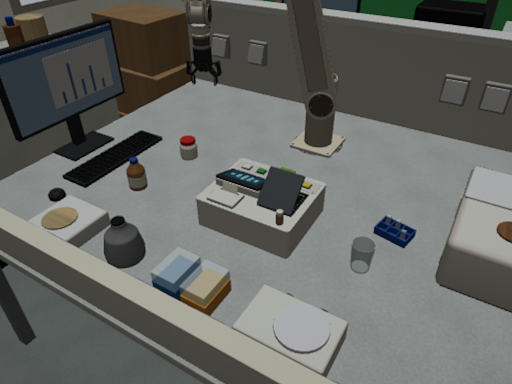

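View pics/top.png

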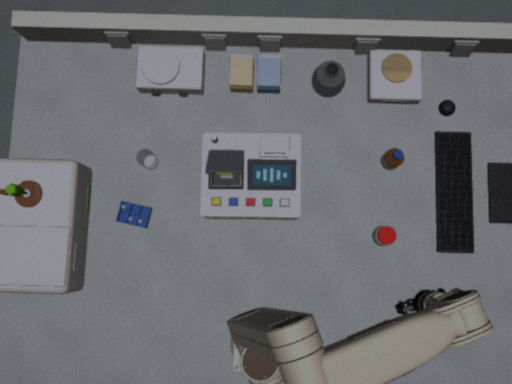

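The scene view shows the photometer at mid-image with the lid open. The top view shows the keys at about (216..285, 202), the lid at (225, 162) and the vial at (214, 139). Next I measure the keys by colour.

```bash
cat > h.py <<'E'
from rig import *
import cv2,numpy as np
np.set_printoptions(precision=4,suppress=True)
def ray(p,uv,z):
    d=p['R'].T@np.linalg.inv(p['intrinsics'])@np.array([*uv,1.]);c=-p['R'].T@p['t']
    return c+d*(z-c[2])/d[2]
def proj(p,X):
    q=p['intrinsics']@(p['R']@X+p['t']);return q[:2]/q[2]
E
python3 - <<'E'
from h import *
p=camera_params('top');b=cv2.imread('pics/top.png');h=cv2.cvtColor(b,cv2.COLOR_BGR2HSV)
K={}
for n,lo,hi,y in(('yel',22,35,.116),('blu',105,125,.058),('red',0,8,0),('grn',50,75,-.058)):
    m=cv2.inRange(h,(lo,120,60),(hi,255,255));m[:194]=0;m[210:]=0;m[:,:205]=0;m[:,296:]=0
    N,l,s,c=cv2.connectedComponentsWithStats(m);i=1+np.argmax(s[1:,4]);X=ray(p,c[i],.124);K[n]=(y,X);print(n,s[i],c[i],X)
Y=np.array([v[0] for v in K.values()]);P=np.array([v[1][:2] for v in K.values()])
A=np.polyfit(Y,P,1);print(A,np.linalg.norm(A[0]))
ey=A[0]/np.linalg.norm(A[0]);ex=np.array([ey[1],-ey[0]]);k0=P.mean(0)-ey*Y.mean();O=k0+.1*ex
yaw=np.arctan2(ex[1],ex[0]);print('O',O,'yaw',yaw)
np.save('o.npy',[*O,yaw])
W=lambda x,y,z:np.array([*(O+ex*x+ey*y),z])
for n,y in(('zero',.058),('read',-.058),('print',-.116)):print(n,W(-.1,y,.124),proj(p,W(-.1,y,.124)))
print('corners',[proj(p,W(x,y,.115)).round(1) for x in(-.145,.145) for y in(-.17,.17)])
for q in(.7,.8,.9,1.):
    X=W(.07-.128*np.cos(q)-.012*np.sin(q),.085,.118+.128*np.sin(q)+.012*np.cos(q)*1)
    s=camera_params('scene');print(q,X,proj(p,X),proj(s,X))
r=cv2.resize(b[120:225,190:310],None,fx=5,fy=5,interpolation=2);cv2.imwrite('pics/tc.png',r)
E
```

```text
yel [213 198   7   7  44] [215.9545 201.2045] [0.478  0.1659 0.124 ]
blu [230 199   7   6  42] [233.  201.5] [0.4786 0.1083 0.124 ]
red [247 199   6   6  10] [249.5 201.7] [0.4795 0.0525 0.124 ]
grn [264 199   7   6  36] [267.     201.9167] [ 0.4804 -0.0065  0.124 ]
[[-0.0139  0.9877]
 [ 0.4796  0.0514]] 0.9878328378742126
O [0.5795 0.0525] yaw 0.014112839135095104
zero [0.4787 0.109  0.124 ] [232.7732 201.462 ]
read [ 0.4804 -0.007   0.124 ] [267.1269 201.9351]
print [ 0.4812 -0.0649  0.124 ] [284.3164 202.1719]
corners [array([300.1, 215.9]), array([199.6, 214.5]), array([300.5, 132.1]), array([202.2, 130.8])]
0.7 [0.5427 0.1369 0.2096] [223.0808 178.8349] [290.7191 168.8287]
0.8 [0.5506 0.1371 0.2182] [222.9133 176.0328] [289.7056 167.7199]
0.9 [0.5594 0.1372 0.2257] [222.7793 172.9512] [288.5217 167.0134]
1.0 [0.5691 0.1373 0.2322] [222.6806 169.6246] [287.175  166.7261]
```

View pics/tc.png

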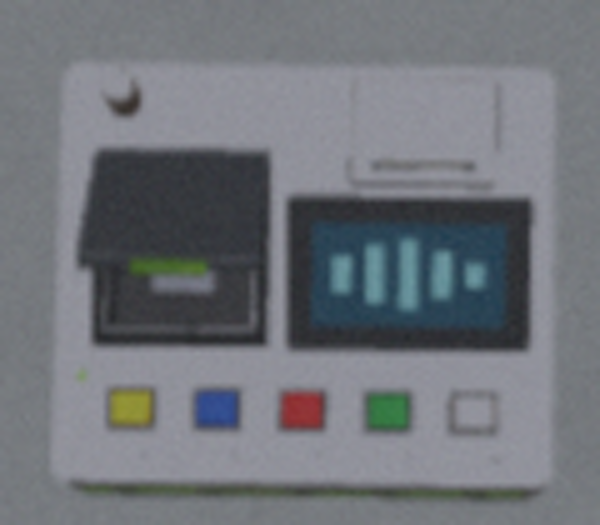

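The crop shows keys at the fitted places, with the vial behind the hinge at crop (123, 95). The lid's front edge at crop row 262 gives an angle of about 0.8 rad. I raise the arm, align it, shut the gripper and travel to behind and above the lid.

{"method": "apply_moves", "body": {
  "dp": [
    [0, 0, -0.03],
    [0, 0, -0.03],
    [0, 0, -0.03],
    [0.0236, -0.0297, 0],
    [0.0236, -0.0297, 0],
    [0.0236, -0.0297, 0],
    [0.0236, -0.0297, 0],
    [0.0236, -0.0297, 0]
  ],
  "dr": [
    [0, 0, 0.122],
    [0, 0, 0.122],
    [0, 0, 0.122],
    [0, 0, 0],
    [0, 0, 0],
    [0, 0, 0],
    [0, 0, 0],
    [0, 0, 0]
  ],
  "gripper": [0, 0, 0, 0, 0, 0, 0, 0],
  "newtons": 20
}}

```text
time: 0.9
position: [0.3014, -0.3131, 0.3209]
orientation: [[1.0, 0.012, -0.0], [0.012, -1.0, 0.001], [-0.0, -0.001, -1.0]]
ft_force: [0.9, -0.2, -0.6]
width: -0.0
grasp_force: 0.0
```

{"method": "apply_moves", "body": {
  "dp": [
    [0.0236, -0.0297, 0],
    [0.0236, -0.0297, 0],
    [0.0236, -0.0297, 0],
    [0.0236, -0.0297, 0],
    [0.0236, -0.0297, 0],
    [0.0236, -0.0297, 0],
    [0.0236, -0.0297, 0],
    [0.0236, -0.0297, 0]
  ],
  "dr": [
    [0, 0, 0],
    [0, 0, 0],
    [0, 0, 0],
    [0, 0, 0],
    [0, 0, 0],
    [0, 0, 0],
    [0, 0, 0],
    [0, 0, 0]
  ],
  "gripper": [0, 0, 0, 0, 0, 0, 0, 0]
}}

```text
time: 1.7
position: [0.4872, -0.0731, 0.3209]
orientation: [[1.0, 0.013, -0.001], [0.013, -1.0, -0.0], [-0.001, -0.0, -1.0]]
ft_force: [0.7, 0.0, 0.8]
width: -0.0002
grasp_force: 0.0
```

{"method": "apply_moves", "body": {
  "dp": [
    [0.0236, -0.0297, 0],
    [0.0236, -0.0297, 0],
    [0.0236, -0.0297, 0],
    [0.0236, -0.0297, 0],
    [0.0236, -0.0297, 0],
    [0.0236, -0.0297, 0],
    [0.0236, -0.0297, 0],
    [0, 0, 0]
  ],
  "dr": [
    [0, 0, 0],
    [0, 0, 0],
    [0, 0, 0],
    [0, 0, 0],
    [0, 0, 0],
    [0, 0, 0],
    [0, 0, 0],
    [0, 0, 0]
  ],
  "gripper": [0, 0, 0, 0, 0, 0, 0, 0]
}}

```text
time: 2.5
position: [0.6498, 0.0859, 0.3201]
orientation: [[0.994, 0.111, -0.009], [0.111, -0.993, 0.045], [-0.004, -0.045, -0.999]]
ft_force: [0.3, -0.1, -0.6]
width: 0.0001
grasp_force: 0.0
```

```bash
cat > st.py <<'E'
from h import *
from scipy.spatial.transform import Rotation as Ro
import sys
def st(t=None):
    o=observe();R=np.array(o['orientation']);x,y,yaw=np.load('o.npy')
    c,s=np.cos(yaw),np.sin(yaw);B=np.array([[c,-s,0],[s,c,0],[0,0,1]])
    loc=B.T@(np.array(o['position'])-[x,y,0]);print(o['time'],'loc',loc,'F',np.array(o['ft_force']),'q',np.array(o['joint_positions']))
    if t is not None:
        T=B@np.diag([1,-1,-1.]);print('dp tool now',R.T@B@(np.array(t)-loc),'aligned',np.diag([1,-1,-1])@(np.array(t)-loc),'dr',Ro.from_matrix(R.T@T).as_rotvec())
if __name__=='__main__':st([float(a) for a in sys.argv[1:]] or None)
E
python3 st.py .065 .085 .27
```

```text
2.5 loc [0.0708 0.0324 0.3201] F [ 0.343  -0.0748 -0.5957] q [0.1104 0.5847 0.7509 1.741  0.0454 3.1406]
dp tool now [-0.0004 -0.0506  0.0524] aligned [-0.0058 -0.0526  0.0501] dr [-0.0451  0.0062  0.0972]
```

Joint 6 is at its limit, so I'll use a yaw of about 0.25 rad for the tool.

{"method": "apply_moves", "body": {
  "dp": [
    [0, 0, 0.02],
    [0, 0, 0.02],
    [0, 0, 0]
  ],
  "dr": [
    [-0.045, 0.006, -0.1],
    [0, 0, -0.05],
    [0, 0, 0]
  ],
  "gripper": [0, 0, 0]
}}

```text
time: 2.8
position: [0.646, 0.0842, 0.2799]
orientation: [[0.967, 0.255, 0.0], [0.255, -0.967, -0.0], [0.0, 0.001, -1.0]]
ft_force: [0.7, 0.2, -0.4]
width: 0.0002
grasp_force: 0.0
```

```bash
python3 st.py .068 .085 .27
```

```text
2.8 loc [0.0669 0.0308 0.2799] F [ 0.6932  0.2099 -0.356 ] q [ 0.1298  0.5568  0.6012  1.6149 -0.0005  3.013 ]
dp tool now [ 0.0142 -0.0523  0.0099] aligned [ 0.0011 -0.0542  0.0099] dr [ 0.0005 -0.0003  0.2442]
```

{"method": "apply_moves", "body": {
  "dp": [
    [0.007, -0.026, 0.005],
    [0.007, -0.026, 0.005],
    [0, 0, 0],
    [0, 0, 0.02],
    [0, 0, 0.02],
    [0, 0, 0.02],
    [0, 0, 0.015],
    [0, 0, 0]
  ],
  "dr": [
    [0, 0, 0],
    [0, 0, 0],
    [0, 0, 0],
    [0, 0, 0],
    [0, 0, 0],
    [0, 0, 0],
    [0, 0, 0],
    [0, 0, 0]
  ],
  "gripper": [0, 0, 0, 0, 0, 0, 0, 0]
}}

```text
time: 3.6
position: [0.6477, 0.137, 0.1969]
orientation: [[0.967, 0.254, 0.003], [0.254, -0.967, -0.001], [0.003, 0.001, -1.0]]
ft_force: [-1.0, 1.1, -0.0]
width: 0.0006
grasp_force: 0.0
```

```bash
python3 st.py -.05 .085 .19; python3 - <<'E'
from h import *
a=snapshot('scene')[120:250,190:340];cv2.imwrite('pics/s2.png',cv2.resize(a,None,fx=4,fy=4,interpolation=2))
E
```

```text
3.6 loc [0.0694 0.0836 0.1969] F [-1.0193  1.0733 -0.0002] q [ 0.209   0.5853  0.4365  1.4188 -0.0012  3.0941]
dp tool now [-0.1156 -0.0301  0.0065] aligned [-0.1194 -0.0014  0.0069] dr [ 0.001  -0.0032  0.2423]
```

View pics/s2.png

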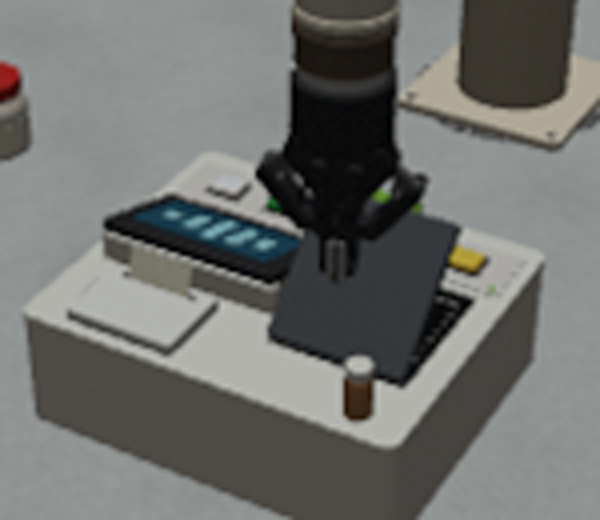

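The fingertip at crop (335, 265) stands behind the lid, clear of the vial. I sweep forward gently.

{"method": "apply_moves", "body": {
  "dp": [
    [-0.0097, -0.0025, 0.0015],
    [-0.0097, -0.0025, 0.0015],
    [-0.0097, -0.0025, 0.0015],
    [-0.0097, -0.0025, 0.0015],
    [-0.0097, -0.0025, 0.0015],
    [-0.0097, -0.0025, 0.0015]
  ],
  "dr": [
    [0, 0, 0],
    [0, 0, 0],
    [0, 0, 0],
    [0, 0, 0],
    [0, 0, 0],
    [0, 0, 0]
  ],
  "gripper": [0, 0, 0, 0, 0, 0]
}}

```text
time: 4.25
position: [0.5899, 0.1377, 0.1916]
orientation: [[0.967, 0.254, 0.012], [0.254, -0.967, 0.001], [0.012, 0.002, -1.0]]
ft_force: [0.0, -0.8, 0.5]
width: 0.0002
grasp_force: 0.1
```

{"method": "apply_moves", "body": {
  "dp": [
    [-0.0097, -0.0025, 0.001],
    [-0.0097, -0.0025, 0.001],
    [-0.0097, -0.0025, 0.001],
    [-0.0097, -0.0025, 0.001]
  ],
  "dr": [
    [0, 0, 0],
    [0, 0, 0],
    [0, 0, 0],
    [0, 0, 0]
  ],
  "gripper": [0, 0, 0, 0]
}}

```text
time: 4.65
position: [0.5498, 0.1376, 0.1873]
orientation: [[0.967, 0.254, 0.011], [0.254, -0.967, 0.001], [0.011, 0.001, -1.0]]
ft_force: [0.2, -0.4, -0.1]
width: -0.0001
grasp_force: 0.0
```

```bash
python3 st.py -.03 .085 .15; python3 - <<'E'
from h import *
a=snapshot('scene')[120:250,190:340];cv2.imwrite('pics/s3.png',cv2.resize(a,None,fx=4,fy=4,interpolation=2))
E
```

```text
4.65 loc [-0.0286  0.0855  0.1873] F [ 0.2422 -0.4489 -0.0731] q [ 0.2459  0.3849  0.0909  1.2655 -0.0013  3.1302]
dp tool now [-0.0019  0.0001  0.0373] aligned [-0.0014  0.0005  0.0373] dr [ 0.0001 -0.0114  0.2432]
```

View pics/s3.png

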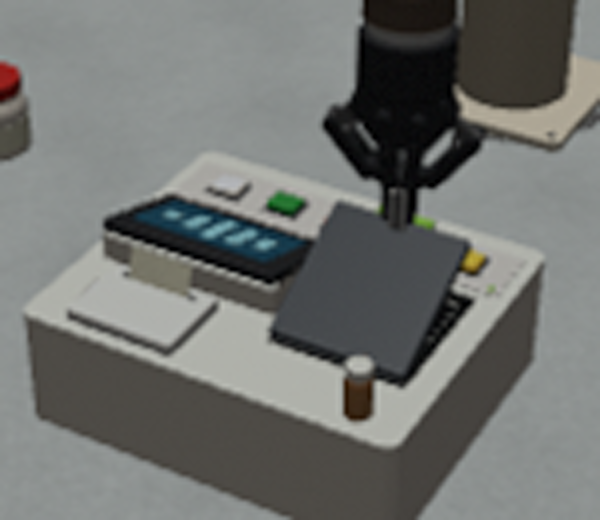

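The finger is at the lid's free edge, crop (400, 220), and the lid is at about 0.55 rad. A little further forward, then I wait for it to sink.

{"method": "apply_moves", "body": {
  "dp": [
    [-0.0097, -0.0025, 0.001],
    [-0.0097, -0.0025, 0],
    [-0.0097, -0.003, 0],
    [-0.0097, -0.003, 0],
    [0, 0, 0],
    [0, 0, 0],
    [0, 0, 0],
    [0, 0, 0]
  ],
  "dr": [
    [0, 0, -0.03],
    [0, 0, -0.03],
    [0, 0, -0.02],
    [0, 0, 0],
    [0, 0, 0],
    [0, 0, 0],
    [0, 0, 0],
    [0, 0, 0]
  ],
  "gripper": [0, 0, 0, 0, 0, 0, 0, 0]
}}

```text
time: 5.5
position: [0.5091, 0.1369, 0.1835]
orientation: [[0.943, 0.332, 0.008], [0.332, -0.943, 0.001], [0.008, 0.002, -1.0]]
ft_force: [-0.6, 0.0, 0.6]
width: -0.0001
grasp_force: 0.0
```

{"method": "apply_moves", "body": {
  "dp": [
    [0, 0, 0],
    [0, 0, 0],
    [0, 0, 0],
    [0, 0, 0],
    [0, 0, 0],
    [0, 0, 0],
    [0, 0, 0],
    [0, 0, 0]
  ],
  "dr": [
    [0, 0, 0],
    [0, 0, 0],
    [0, 0, 0],
    [0, 0, 0],
    [0, 0, 0],
    [0, 0, 0],
    [0, 0, 0],
    [0, 0, 0]
  ],
  "gripper": [0, 0, 0, 0, 0, 0, 0, 0]
}}

```text
time: 6.3
position: [0.5087, 0.1368, 0.1836]
orientation: [[0.943, 0.332, 0.008], [0.332, -0.943, 0.001], [0.008, 0.002, -1.0]]
ft_force: [-0.3, 0.2, 0.2]
width: 0.0001
grasp_force: 0.0
```

```bash
python3 st.py -.03 .085 .15; python3 - <<'E'
from h import *
a=snapshot('scene')[120:250,190:340];cv2.imwrite('pics/s4.png',cv2.resize(a,None,fx=4,fy=4,interpolation=2))
E
```

```text
6.3 loc [-0.0696  0.0853  0.1836] F [-0.2659  0.2024  0.1976] q [ 0.2634  0.3123 -0.0241  1.2266 -0.0013  3.0666]
dp tool now [0.0372 0.0129 0.0339] aligned [0.0396 0.0003 0.0336] dr [ 0.0006 -0.0078  0.3242]
```

View pics/s4.png

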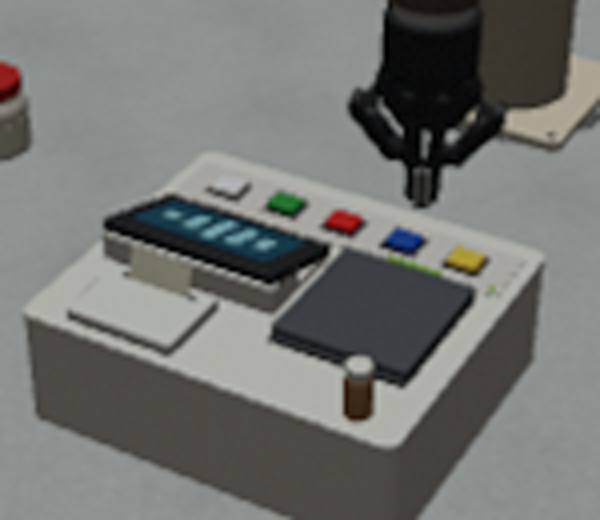

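The lid looks shut, with the green lip at crop (415, 265). I check by a light touch on its front part.

{"method": "apply_moves", "body": {
  "dp": [
    [0.0186, 0.0065, 0.01],
    [0.0186, 0.0065, 0.01],
    [0, 0, 0.014],
    [0, 0, 0.005],
    [0, 0, 0.004],
    [0, 0, 0.003],
    [0, 0, 0]
  ],
  "dr": [
    [0, -0.008, 0],
    [0, 0, 0],
    [0, 0, 0],
    [0, 0, 0],
    [0, 0, 0],
    [0, 0, 0],
    [0, 0, 0]
  ],
  "gripper": [0, 0, 0, 0, 0, 0, 0]
}}

```text
time: 7.05
position: [0.5479, 0.1369, 0.1378]
orientation: [[0.943, 0.332, 0.0], [0.332, -0.943, -0.002], [-0.0, 0.002, -1.0]]
ft_force: [0.1, -0.4, -0.2]
width: -0.0002
grasp_force: 0.0
```

{"method": "apply_moves", "body": {
  "dp": [
    [0, 0, 0.002],
    [0, 0, 0.001],
    [0, 0, 0]
  ],
  "dr": [
    [0, 0, 0],
    [0, 0, 0],
    [0, 0, 0]
  ],
  "gripper": [0, 0, 0]
}}

```text
time: 7.35
position: [0.5482, 0.1369, 0.1349]
orientation: [[0.943, 0.332, 0.001], [0.332, -0.943, -0.002], [-0.0, 0.002, -1.0]]
ft_force: [0.8, 0.1, 0.0]
width: -0.0
grasp_force: 0.0
```

{"method": "apply_moves", "body": {
  "dp": [
    [0, 0, 0.002],
    [0, 0, 0.001],
    [0, 0, 0]
  ],
  "dr": [
    [0, 0, 0],
    [0, 0, 0],
    [0, 0, 0]
  ],
  "gripper": [0, 0, 0]
}}

```text
time: 7.65
position: [0.5481, 0.1368, 0.1315]
orientation: [[0.943, 0.332, -0.0], [0.332, -0.943, -0.002], [-0.001, 0.002, -1.0]]
ft_force: [0.2, -0.8, 0.3]
width: -0.0
grasp_force: 0.0
```

{"method": "apply_moves", "body": {
  "dp": [
    [0, 0, 0.001],
    [0, 0, 0.001],
    [0, 0, 0]
  ],
  "dr": [
    [0, 0, 0],
    [0, 0, 0],
    [0, 0, 0]
  ],
  "gripper": [0, 0, 0]
}}

```text
time: 7.95
position: [0.5483, 0.1369, 0.1301]
orientation: [[0.943, 0.332, 0.001], [0.332, -0.943, -0.002], [-0.0, 0.002, -1.0]]
ft_force: [0.4, 0.5, 3.1]
width: -0.0002
grasp_force: 1.2
```

The lid is shut: contact comes at 0.130 m, as given. Next I lift off towards the zero key.

{"method": "apply_moves", "body": {
  "dp": [
    [0, 0, -0.01],
    [0, 0, -0.015],
    [0, 0, 0]
  ],
  "dr": [
    [0, 0, 0],
    [0, 0, 0],
    [0, 0, 0]
  ],
  "gripper": [0, 0, 0]
}}

```text
time: 8.25
position: [0.5499, 0.1373, 0.1572]
orientation: [[0.943, 0.332, 0.005], [0.332, -0.943, -0.001], [0.004, 0.002, -1.0]]
ft_force: [0.9, 0.3, -0.0]
width: 0.0001
grasp_force: 0.0
```

```bash
python3 st.py -.102 .058 .134
```

```text
8.25 loc [-0.0285  0.0852  0.1572] F [ 0.9146  0.258  -0.0133] q [ 0.2457  0.4088  0.0466  1.2041 -0.0019  3.0489]
dp tool now [-0.0785  0.0023  0.0229] aligned [-0.0735  0.0272  0.0232] dr [ 0.0016 -0.0046  0.3243]
```

{"method": "apply_moves", "body": {
  "dp": [
    [-0.02, 0.001, 0],
    [-0.02, 0.001, 0],
    [-0.02, 0, 0],
    [-0.0185, 0, 0],
    [0, 0, 0],
    [0, 0, 0.012],
    [0, 0, 0.012],
    [0, 0, 0]
  ],
  "dr": [
    [0, -0.004, 0],
    [0, 0, 0],
    [0, 0, 0],
    [0, 0, 0],
    [0, 0, 0],
    [0, 0, 0],
    [0, 0, 0],
    [0, 0, 0]
  ],
  "gripper": [0, 0, 0, 0, 0, 0, 0, 0]
}}

```text
time: 9.05
position: [0.4736, 0.1087, 0.1284]
orientation: [[0.943, 0.332, -0.008], [0.332, -0.943, -0.004], [-0.009, 0.001, -1.0]]
ft_force: [0.3, 0.2, -0.7]
width: -0.0003
grasp_force: 0.0
```

```bash
python3 st.py -.102 .058 .1195; python3 - <<'E'
from h import *
a=snapshot('scene')[130:230,220:340];cv2.imwrite('pics/s5.png',cv2.resize(a,None,fx=5,fy=5,interpolation=2))
E
```

```text
9.05 loc [-0.1051  0.0577  0.1284] F [ 0.3374  0.1769 -0.7268] q [ 0.227   0.2915 -0.2066  1.0813 -0.0023  3.0301]
dp tool now [0.0031 0.0007 0.0088] aligned [ 0.0031 -0.0003  0.0089] dr [0.0027 0.0085 0.3244]
```

View pics/s5.png

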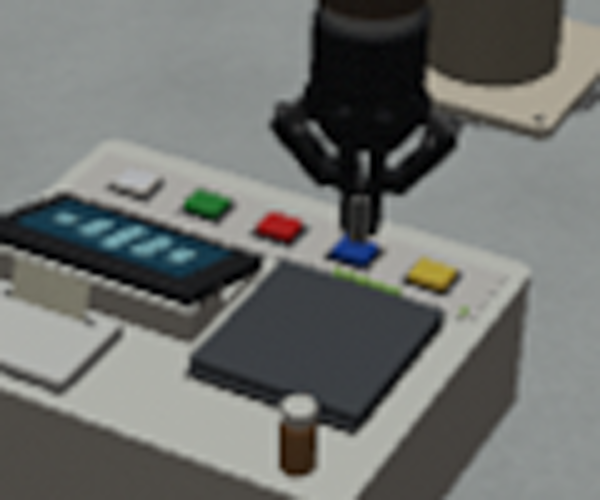

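The fingertip stands just over the blue key at crop (355, 245). I press it in small steps.

{"method": "apply_moves", "body": {
  "dp": [
    [0.003, 0, 0.002],
    [0, 0, 0.002],
    [0, 0, 0.002],
    [0, 0, 0.001],
    [0, 0, 0.001],
    [0, 0, 0]
  ],
  "dr": [
    [0, 0.008, 0],
    [0, 0, 0],
    [0, 0, 0],
    [0, 0, 0],
    [0, 0, 0],
    [0, 0, 0]
  ],
  "gripper": [0, 0, 0, 0, 0, 0]
}}

```text
time: 9.7
position: [0.4777, 0.1099, 0.1232]
orientation: [[0.943, 0.332, 0.004], [0.332, -0.943, -0.0], [0.004, 0.002, -1.0]]
ft_force: [-0.6, 0.3, 2.6]
width: 0.0003
grasp_force: 0.9
```

{"method": "apply_moves", "body": {
  "dp": [
    [0, 0, 0.001],
    [0, 0, 0.001],
    [0, 0, 0]
  ],
  "dr": [
    [0, 0, 0],
    [0, 0, 0],
    [0, 0, 0]
  ],
  "gripper": [0, 0, 0]
}}

```text
time: 10.0
position: [0.4777, 0.1099, 0.1212]
orientation: [[0.943, 0.332, 0.004], [0.332, -0.943, -0.0], [0.004, 0.002, -1.0]]
ft_force: [-1.4, 0.0, 3.2]
width: 0.0007
grasp_force: 1.7
```

{"method": "apply_moves", "body": {
  "dp": [
    [0, 0, 0.001],
    [0, 0, 0.0005],
    [0, 0, 0]
  ],
  "dr": [
    [0, 0, 0],
    [0, 0, 0],
    [0, 0, 0]
  ],
  "gripper": [0, 0, 0]
}}

```text
time: 10.3
position: [0.4777, 0.1099, 0.1196]
orientation: [[0.943, 0.332, 0.004], [0.332, -0.943, -0.0], [0.004, 0.002, -1.0]]
ft_force: [-0.4, 0.2, 4.3]
width: -0.0002
grasp_force: 2.2
```

{"method": "apply_moves", "body": {
  "dp": [
    [0, 0, 0.001],
    [0, 0, 0]
  ],
  "dr": [
    [0, 0, 0],
    [0, 0, 0]
  ],
  "gripper": [0, 0]
}}

```text
time: 10.5
position: [0.4777, 0.1099, 0.119]
orientation: [[0.943, 0.332, 0.005], [0.332, -0.943, -0.0], [0.004, 0.002, -1.0]]
ft_force: [-2.6, 0.1, 7.7]
width: 0.0
grasp_force: 3.7
```

{"method": "apply_moves", "body": {
  "dp": [
    [0, 0, -0.005],
    [0, 0, -0.01],
    [0, 0, -0.02],
    [0, 0, 0]
  ],
  "dr": [
    [0, 0, 0],
    [0, 0, 0],
    [0, 0, 0],
    [0, 0, 0]
  ],
  "gripper": [0, 0, 0, 0]
}}

```text
time: 10.9
position: [0.4792, 0.1102, 0.1559]
orientation: [[0.943, 0.332, 0.008], [0.332, -0.943, 0.0], [0.008, 0.002, -1.0]]
ft_force: [0.2, -0.2, -0.0]
width: -0.0001
grasp_force: 0.0
```

```bash
python3 st.py -.102 -.058 .130
```

```text
10.9 loc [-0.0995  0.0592  0.1559] F [ 0.2242 -0.2441 -0.0271] q [ 0.227   0.2652 -0.1651  1.1322 -0.0015  3.0302]
dp tool now [-0.0399  0.1102  0.0258] aligned [-0.0025  0.1172  0.0259] dr [ 0.0011 -0.0084  0.3243]
```

Key fully down at 0.119 m and released. On to the green key.

{"method": "apply_moves", "body": {
  "dp": [
    [-0.01, 0.0276, 0],
    [-0.01, 0.0276, 0],
    [-0.01, 0.0276, 0],
    [-0.01, 0.0275, 0],
    [0, 0, 0],
    [0, 0, 0],
    [0, 0, 0],
    [0, 0, 0]
  ],
  "dr": [
    [0, -0.004, 0],
    [0, 0, 0],
    [0, 0, 0],
    [0, 0, 0],
    [0, 0, 0.108],
    [0, 0, 0.108],
    [0, 0, 0.108],
    [0, 0, 0]
  ],
  "gripper": [0, 0, 0, 0, 0, 0, 0, 0]
}}

```text
time: 11.7
position: [0.476, -0.0077, 0.1531]
orientation: [[1.0, 0.014, -0.001], [0.014, -1.0, -0.002], [-0.001, 0.002, -1.0]]
ft_force: [0.1, -0.1, 1.1]
width: -0.0001
grasp_force: 0.0
```

```bash
python3 st.py -.102 -.058 .128
```

```text
11.7 loc [-0.1044 -0.0587  0.1531] F [ 0.0814 -0.1315  1.089 ] q [-0.0149  0.245  -0.2001  1.1265 -0.0019  3.1125]
dp tool now [ 0.0024 -0.0007  0.0251] aligned [ 0.0024 -0.0007  0.0251] dr [0.0019 0.0008 0.    ]
```

{"method": "apply_moves", "body": {
  "dp": [
    [0.002, -0.001, 0.012],
    [0, 0, 0.012],
    [0, 0, 0.002],
    [0, 0, 0.002],
    [0, 0, 0.002],
    [0, 0, 0.001],
    [0, 0, 0]
  ],
  "dr": [
    [0, 0, 0],
    [0, 0, 0],
    [0, 0, 0],
    [0, 0, 0],
    [0, 0, 0],
    [0, 0, 0],
    [0, 0, 0]
  ],
  "gripper": [0, 0, 0, 0, 0, 0, 0]
}}

```text
time: 12.4
position: [0.4784, -0.0064, 0.123]
orientation: [[1.0, 0.015, 0.001], [0.015, -1.0, -0.002], [0.0, 0.002, -1.0]]
ft_force: [-1.0, 1.0, 2.2]
width: 0.0
grasp_force: 1.0
```

{"method": "apply_moves", "body": {
  "dp": [
    [0, 0, 0.001],
    [0, 0, 0.001],
    [0, 0, 0]
  ],
  "dr": [
    [0, 0, 0],
    [0, 0, 0],
    [0, 0, 0]
  ],
  "gripper": [0, 0, 0]
}}

```text
time: 12.7
position: [0.4785, -0.0064, 0.1209]
orientation: [[1.0, 0.014, 0.001], [0.014, -1.0, -0.002], [0.001, 0.002, -1.0]]
ft_force: [-2.0, 0.9, 3.7]
width: -0.0002
grasp_force: 1.7
```

{"method": "apply_moves", "body": {
  "dp": [
    [0, 0, 0.001],
    [0, 0, 0.001],
    [0, 0, 0]
  ],
  "dr": [
    [0, 0, 0],
    [0, 0, 0],
    [0, 0, 0]
  ],
  "gripper": [0, 0, 0]
}}

```text
time: 13.0
position: [0.4784, -0.0064, 0.119]
orientation: [[1.0, 0.014, 0.001], [0.014, -1.0, -0.002], [0.001, 0.002, -1.0]]
ft_force: [-3.0, 1.2, 5.0]
width: 0.0001
grasp_force: 3.1
```

{"method": "apply_moves", "body": {
  "dp": [
    [0, 0, -0.005],
    [0, 0, -0.01],
    [0, 0, -0.02],
    [0, 0, 0]
  ],
  "dr": [
    [0, 0, 0],
    [0, 0, 0],
    [0, 0, 0],
    [0, 0, 0]
  ],
  "gripper": [0, 0, 0, 0]
}}

```text
time: 13.4
position: [0.4805, -0.0067, 0.1562]
orientation: [[1.0, 0.014, 0.006], [0.014, -1.0, -0.002], [0.005, 0.002, -1.0]]
ft_force: [0.4, -1.3, 1.0]
width: 0.0002
grasp_force: 0.0
```

```bash
python3 st.py -.102 -.116 .128
```

```text
13.4 loc [-0.0999 -0.0577  0.1562] F [ 0.3865 -1.3216  0.971 ] q [-0.0125  0.2459 -0.19    1.1293 -0.0023  3.1149]
dp tool now [-0.0023  0.0582  0.0284] aligned [-0.0021  0.0583  0.0282] dr [ 0.0024 -0.0055  0.0001]
```

Green is done. White key next.

{"method": "apply_moves", "body": {
  "dp": [
    [-0.001, 0.029, 0],
    [-0.001, 0.029, 0],
    [0, 0, 0],
    [0, 0, 0.012],
    [0, 0, 0.014],
    [0, 0, 0]
  ],
  "dr": [
    [0, -0.004, 0],
    [0, 0, 0],
    [0, 0, 0],
    [0, 0, 0],
    [0, 0, 0],
    [0, 0, 0]
  ],
  "gripper": [0, 0, 0, 0, 0, 0]
}}

```text
time: 14.0
position: [0.4754, -0.0641, 0.1258]
orientation: [[1.0, 0.014, -0.008], [0.014, -1.0, -0.001], [-0.008, 0.001, -1.0]]
ft_force: [1.0, -0.1, 0.3]
width: 0.0002
grasp_force: 0.0
```

{"method": "apply_moves", "body": {
  "dp": [
    [0, 0, 0.002],
    [0, 0, 0.002],
    [0, 0, 0.002],
    [0, 0, 0]
  ],
  "dr": [
    [0, 0, 0],
    [0, 0, 0],
    [0, 0, 0],
    [0, 0, 0]
  ],
  "gripper": [0, 0, 0, 0]
}}

```text
time: 14.4
position: [0.4776, -0.0643, 0.1223]
orientation: [[1.0, 0.015, -0.002], [0.015, -1.0, -0.002], [-0.002, 0.002, -1.0]]
ft_force: [-0.0, 0.7, 3.0]
width: 0.0002
grasp_force: 1.3
```

{"method": "apply_moves", "body": {
  "dp": [
    [0, 0, 0.001],
    [0, 0, 0.001],
    [0, 0, 0.001],
    [0, 0, 0]
  ],
  "dr": [
    [0, 0, 0],
    [0, 0, 0],
    [0, 0, 0],
    [0, 0, 0]
  ],
  "gripper": [0, 0, 0, 0]
}}

```text
time: 14.8
position: [0.4775, -0.0643, 0.1191]
orientation: [[1.0, 0.015, -0.003], [0.015, -1.0, -0.001], [-0.003, 0.001, -1.0]]
ft_force: [0.6, 2.1, 5.0]
width: 0.0002
grasp_force: 2.4
```

{"method": "apply_moves", "body": {
  "dp": [
    [0, 0, 0.0005],
    [0, 0, 0]
  ],
  "dr": [
    [0, 0, 0],
    [0, 0, 0]
  ],
  "gripper": [0, 0]
}}

```text
time: 15.0
position: [0.4776, -0.0644, 0.119]
orientation: [[1.0, 0.015, -0.002], [0.015, -1.0, -0.002], [-0.002, 0.001, -1.0]]
ft_force: [-1.6, 2.1, 6.9]
width: -0.0
grasp_force: 3.7
```

{"method": "apply_moves", "body": {
  "dp": [
    [0, 0, -0.005],
    [0, 0, -0.01],
    [0, 0, -0.03],
    [0, 0, -0.03],
    [0, 0, 0],
    [0, 0, 0],
    [0, 0, 0]
  ],
  "dr": [
    [0, 0, 0],
    [0, 0, 0],
    [0, 0, 0],
    [0, 0, 0],
    [0, 0, 0],
    [0, 0, 0],
    [0, 0, 0]
  ],
  "gripper": [0, 0, 0, 0, 0, 0, 0]
}}

```text
time: 15.7
position: [0.4763, -0.0645, 0.1922]
orientation: [[1.0, 0.014, -0.006], [0.014, -1.0, -0.002], [-0.006, 0.002, -1.0]]
ft_force: [0.0, 0.1, -1.9]
width: 0.0003
grasp_force: 0.0
```

```bash
python3 - <<'E'
from h import *
a=snapshot('scene')[130:230,190:340];cv2.imwrite('pics/s6.png',cv2.resize(a,None,fx=5,fy=5,interpolation=2))
E
```

```text
(no output)
```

View pics/s6.png

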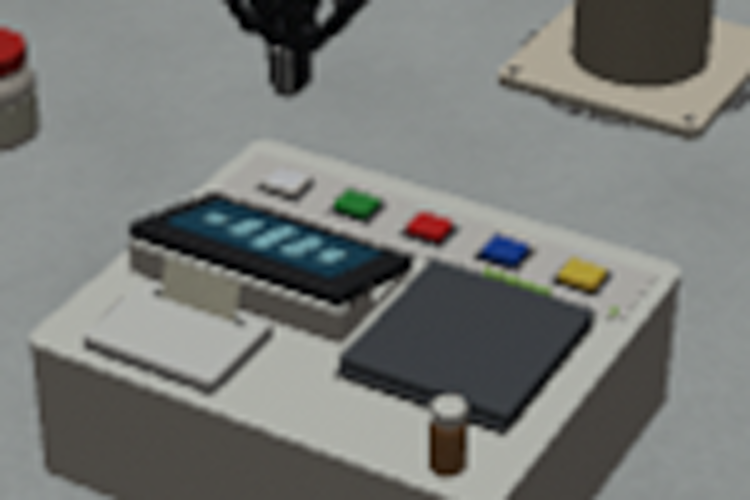

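The lid is shut, all keys are up, the vial stands at crop (448, 435), and the fingers are clear at (290, 75). I'm handing in.

```bash
python3 -c "
from rig import *
print(sign_off())"
```

```text
the job is handed in; nothing more can be done
None
```

I pushed the lid shut and pressed zero, read and print in that order, each to the 5 mm stop and released. I handed the job in at about 16 s with all keys up, the lid shut and the arm touching nothing; the hand-in returned no verdict.

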